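# Lock the house mount in the wooden-toy studio

### The arm

A 6-joint arm with a two-finger parallel gripper is mounted at the origin on the work surface. World frame = base frame: x ahead of the robot, y to its left, z up, the work surface at z = 0. Lengths are in m, angles in rad, forces in N, time in s.
With the tool pointing down it reaches from about 0.25 to 0.8 m from the base axis. Payload 8.5 kg.
Tool frame: the origin (TCP) lies midway between the tips of the shut fingers; the grasp point (between the pads) lies 19 mm behind it; z points along the fingers, y is the line along which they close (so a half turn about z gives the same grasp; the last joint's range is limited). The gripper opens to 85 mm and grips with 20 to 120 N. Pads are 22 mm wide; open, the fingers measure 114 mm over their backs; the gripper's body (76 mm by 85 mm) begins 54 mm behind the grasp point. The pads swing forward as they close: fully open they stand 13 mm farther back than shut.
Start: joints at [-1.328, 0.238, -0.013, 1.319, 0, 1.571], TCP at [0.126, -0.51, 0.231] pointing down, gripper open.
Joint ranges: [-2.66, 2.66], [-1.03, 1.9], [-1.14, 1.46], [-1.82, 2.27], [-1.45, 1.34], [-3.14, 3.14]. Speed limits (rad/s): [2.22, 2.22, 2.79, 3.14, 3.14, 3.14].

### API

Orientations are given as a 3x3 rotation matrix whose columns are the frame's x, y, z axes.
In Python, from station import env, cams, recognise, silhouettes, tip_of gives the robot as it stands. The module is installed in compiled form; this text tells all that it offers.
- The arm moves only by the tool play_rows, never from a script. Its argument "commands" is a list of rows, each a list of 7 numbers: the turn, a rotation vector about the tool's x, y, z in degrees, then the shift along the tool's x, y, z in m, then the opening, from 0 (shut) to 1 (fully open). A call has 1 to 12 rows; each row shifts and turns the commanded pose from where the row before left it, along the tool's axes as they then stand; what a row does not reach is not made up. A row lasts 1/10 s, in which the tool goes at most 50 mm and 8.59 degrees, less where a joint would pass 70% of its speed; a pose out of reach is approached as far as the arm can. A call is refused whole if a number of a shift passes 0.05 or a number of a turn 8.59, either way. A call with a gripper value outside its range is refused whole. The fingers move at their own pace and stop on an object; "grip_force" is the grip in N (left out, the last holds). Time passes only in rows, so rows that do not move let the fingers close. It gives the time, the measured TCP pose, the force, the opening and the grip force at its end, in the units of the state.
- env.observe(): the state, without advancing time (a new reading comes with each control period).
- cams.capture(name): name is "scene" or "top" or "wrist"; returns (picture, depth): 384x512x3 uint8, red, green, blue; 384x512 float32, m along the optical axis (not along the pixel's ray), 0 where there is no reading.
- cams.get_calibration(name): a dict with "fx", "fy", "cx", "cy" (pixels), "k1" (the pictures are not rectified: a ray, as slopes to the right and down, at radius r is drawn at 1 + k1 r^2 times it, then the intrinsics apply), "extrinsics" (4x4, takes a point from world to camera coordinates); the wrist camera has in their place "mount" (4x4, takes a point from camera to tool coordinates, whose origin is the TCP and whose axes are the flange's). Camera axes: x right, y down, z forward; pixel columns grow to the right and rows downward; lengths in m; the calibration is good to about 2 mm. A picture is of the moment at which its call begins: read the wrist's pose just before it. get_calibration takes no time and is no camera call.
- env.job_done(): hands the job in; it is judged then, once.
Trained networks look in the newest picture that a camera, given by its name, has taken for a name from the list of things; names that differ only in an ending like _2 or _b are one class to them, and where a whole thing is asked for, a point or a joint stands for the part that bears it (a point fixed in the world has none). Each returns a list of dicts, best first, with "confidence" (0 to 1); they miss things now and then, are a little off and sometimes report something else, mostly with a low value. They report only what shows in the picture. A call takes as long as a camera call. They do not tell look-alikes from the thing itself.
- recognise(name, camera): "rect" ([left, top, width, height] in pixels, round what is visible of it).
- silhouettes(name, camera): "mask" (384x512 bool, what is visible of it) and "rect" ([left, top, width, height] in pixels, round what is visible of it).
- tip_of(name, camera): "centre" ([row, column] in pixels: a listed point, or the origin of a listed thing).
The state is a dict: "clock": time; "joints": joint angles; "qvel": joint speeds; "joint_torque": joint torques, N m; "position": TCP position; "eef_rot": TCP orientation; "ft_force": force on the tool from outside, world axes, zero at the start; "torque": the same for the moment, N m; "gripper_width": opening from 0.0 (shut) to 1.0 (fully open); "grasp_force": force on a finger pad.
Only numpy, scipy, OpenCV 4.12 (cv2) and the standard library are available. Lean on these libraries where they do the work, as an engineer would, in place of code of your own. Each camera call takes 0.05 s, during which the arm holds its last target. There are 200 camera calls.

### The job

The little wooden house on the rectangular-based mount already faces the right way and has to be locked there. Push the mount's latch fully in by its upright black knob, so that its steel fork holds the barrel's arm still, then turn the knurled ring under the house clockwise (seen from above) until it stops. The barrel with the house must not turn, and the latch stays in.

Things in the scene. Friction and masses are not known exactly. Their poses are not given: they have to be found in the camera images.
- mount: Mount to work on, fixed: wooden base 100 x 200 x 40 mm with aluminium neck, knurled ring and a little gabled house on top (not the round-based mount with a turned finial). Origin: on the table under the upright barrel axis, z up. Base spans x -50..50, y -60..140 mm. House 24 mm square, its top at height 148 mm. Turned up to 25 deg either way on the table.
- latch (a joint): Slide on the base, in m: 0 out, 0.025 fully in; moves in along the mount's -y with 1.5 N, stays where left. Its upright black knob (20 mm diameter, heights 54 to 90 mm) is at x 0, y 105 mm minus this value in the mount's frame. Under it a plate 44 mm wide, top at height 54 mm; its two fork prongs pass either side of the barrel's arm, 1.5 mm play each side.
- barrel (a joint): Turn of the barrel with arm and house about the mount's upright axis, rad, counter-clockwise from above positive; about 0 at the start. Turns easily (0.06 N m) unless the latch is in, then only a few degrees of play. Its steel arm points along the mount's +y: 12 mm wide, heights 46 to 56 mm, reaching 55 mm from the axis.
- ring (a joint): Turn of the round steel knurled ring (50 mm diameter, heights 85 to 113 mm, centred on the mount's axis) relative to the barrel, rad, clockwise from above positive; starts loose at 0 to 0.25, stops tight at 1.05. Stiff (0.25 N m), drags the barrel along unless the latch is in; stays where left.
Things that resemble listed ones, but are neither listed nor needed, are in the scene too. What is shaped like the mount but blue or yellow is not meant.

How it is judged:
On the way, in this order (a step that is already met when the one before it is completed fails the run):
1. the latch is pushed in, its fork around the barrel's arm (value of joint latch above 0.017 m), for 0.2 s.
2. with the latch in, the ring is turned clockwise to its stop (value of joint ring above 0.875 rad and value of joint latch above 0.015 m), for 0.2 s.
At the end, for the whole second after the job is handed in: the ring is within 10 degrees of its clockwise stop (joint above 0.875 rad), the latch is in (within 10 mm of its inner stop) and the barrel with the house is within 15 degrees of its zero direction (all of step 2 and value of joint barrel between -0.26 and 0.26 rad); the robot touches nothing.
It fails at once if the barrel with the house turned more than 15 degrees (value of joint barrel above 0.26 rad or value of joint barrel below -0.26 rad).
It also fails if it takes over 43 s, if anything falls off the work surface, if the arm or the gripper's body presses on something with over 40 N, if the wrist force passes 120 N, or if a joint passes its speed limit or range.

## Working session

There is one attempt and no reset: what is moved stays moved. The work goes in short steps, Python scripts to look and compute and a tool call to move; the robot and the scene stay as the last step left them, time stands still between calls to the robot, and variables do not carry over. Pictures are saved under pics/ and viewed, at most 10 in all, crops included, and the job is handed in when it is done.

Besides the shell and the picture viewer there is one more tool, called by a JSON object that holds its "op" and its "data". play_rows: Moves the arm, as the interface text tells. Its arguments: {"type":"object","properties":{"commands":{"type":"array","items":{"type":"array","items":{"type":"number"}}},"grip_force":{"type":"number"}},"required":["commands"]}

```bash
mkdir -p pics
cat > h.py <<'E'
import numpy as np, cv2
from station import env,cams,recognise,silhouettes,tip_of
def cap(n,fn=None):
    s=env.observe(); p,d=cams.capture(n)
    if fn: cv2.imwrite('pics/'+fn,p[:,:,::-1])
    return s,p,d
def pts(n,d,s=None):
    c=cams.get_calibration(n); v,u=np.mgrid[0:384,0:512]
    K=np.array([[c['fx'],0,c['cx']],[0,c['fy'],c['cy']],[0,0,1.]])
    uv=cv2.undistortPoints(np.stack([u,v],-1).reshape(-1,1,2).astype(float),K,np.array([c['k1'],0,0,0.])).reshape(384,512,2)
    P=np.concatenate([uv*d[...,None],d[...,None]],-1)
    if n=='wrist':
        m=np.array(c['mount']);P=P@m[:3,:3].T+m[:3,3]
        return P@np.array(s['eef_rot']).T+np.array(s['position'])
    m=np.linalg.inv(np.array(c['extrinsics']));return P@m[:3,:3].T+m[:3,3]
E
python3 - <<'E'
from h import *
for n in ['top','scene']:
    s,p,d=cap(n,n+'1.png')
    W=pts(n,d)
    for k in ['mount','latch','ring']:
        for r in silhouettes(k,n)[:4]:
            m=r['mask']&(d>0); q=W[m]
            print(n,k,round(r['confidence'],2),r['rect'],q.mean(0).round(3),q.min(0).round(3),q.max(0).round(3))
s=env.observe();print(s['clock'],s['eef_rot'])
a=cv2.imread('pics/top1.png');b=cv2.imread('pics/scene1.png')
cv2.imwrite('pics/top1.png',a)
E
```

```text
top mount 0.79 [196.8, 219.3, 86.9, 56.4] [ 0.343 -0.005  0.051] [ 0.277 -0.109 -0.004] [0.407 0.102 0.151]
top mount 0.69 [276.7, 125.1, 84.5, 52.9] [ 0.577 -0.197  0.05 ] [ 0.523 -0.313 -0.004] [ 0.644 -0.098  0.149]
top mount 0.64 [302.4, 227.3, 86.3, 53.5] [ 0.336 -0.263  0.051] [ 0.265 -0.385 -0.005] [ 0.405 -0.162  0.15 ]
top latch 0.79 [290.7, 140.8, 23.7, 14.3] [ 0.586 -0.147  0.061] [ 0.567 -0.183  0.043] [ 0.611 -0.124  0.095]
top latch 0.76 [204.5, 235.1, 26.0, 19.3] [0.353 0.052 0.061] [0.333 0.017 0.04 ] [0.376 0.077 0.094]
top latch 0.6 [312.5, 237.7, 28.0, 17.1] [ 0.348 -0.21   0.059] [ 0.327 -0.249  0.034] [ 0.371 -0.187  0.094]
top ring 0.77 [356.8, 247.9, 13.7, 20.2] [ 0.33  -0.291  0.108] [ 0.307 -0.313  0.087] [ 0.349 -0.282  0.117]
top ring 0.64 [245.2, 241.5, 21.9, 22.9] [ 0.336 -0.043  0.111] [ 0.305 -0.067  0.034] [ 0.358 -0.021  0.139]
top ring 0.61 [329.8, 136.1, 21.9, 21.9] [ 0.575 -0.235  0.106] [ 0.554 -0.265  0.034] [ 0.615 -0.217  0.139]
scene mount 0.91 [68.0, 216.4, 119.3, 96.3] [ 0.352 -0.285  0.049] [ 0.193 -0.38  -0.004] [ 0.407 -0.166  0.148]
scen
[... 343 characters left out ...]
9 [245.3, 268.1, 43.5, 38.9] [ 0.592 -0.156  0.06 ] [ 0.568 -0.189  0.038] [ 0.613 -0.13   0.092]
scene latch 0.59 [134.3, 217.9, 29.3, 36.6] [ 0.352 -0.221  0.058] [ 0.322 -0.253  0.038] [ 0.374 -0.187  0.092]
scene ring 0.97 [82.2, 233.9, 29.6, 30.7] [ 0.341 -0.317  0.104] [ 0.233 -0.337  0.001] [ 0.354 -0.288  0.115]
scene ring 0.88 [212.1, 295.0, 33.2, 28.4] [ 0.59  -0.255  0.107] [ 0.559 -0.27   0.086] [ 0.604 -0.224  0.116]
scene ring 0.68 [195.4, 164.8, 26.6, 22.5] [ 0.343 -0.054  0.1  ] [ 0.212 -0.073 -0.002] [0.362 0.06  0.123]
0.4 [[ 9.70669132e-01  2.40419288e-01 -5.33926815e-05]
 [ 2.40419294e-01 -9.70669105e-01  2.26813904e-04]
 [ 2.70381093e-06 -2.32997886e-04 -9.99999973e-01]]
```

View pics/top1.png

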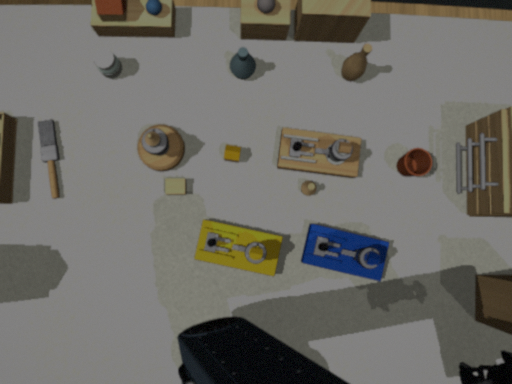

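View pics/scene1.png

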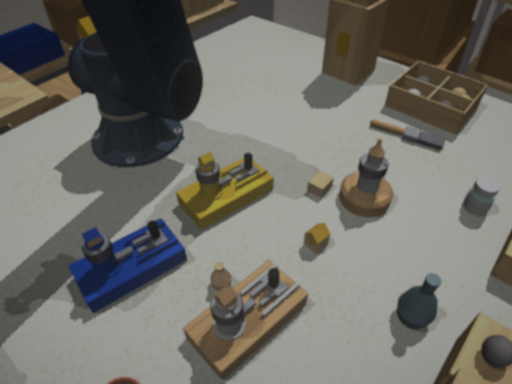

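The wooden mount is the one at top (320,152): knob (297,146), house (345,150), with a small wooden pawn beside it at (308,187). The blue and yellow ones are decoys.

Run:
```python
from h import *
for n in ['top','scene']:
    s,p,d=cap(n);W=pts(n,d)
    R=(W[...,0]>.48)&(W[...,0]<.68)&(W[...,1]>-.34)&(W[...,1]<-.07)&(d>0)
    z=W[...,2]
    b=W[R&(z>.034)&(z<.043)][:,:2]
    r=cv2.minAreaRect((b*1000).astype(np.float32));print(n,'base',r,len(b))
    q=W[R&(z>.125)];print('house',q.mean(0).round(4),q.min(0).round(3),q.max(0).round(3),len(q))
    k=W[R&(z>.08)&(z<.097)&(W[...,1]>-.2)];print('knob',np.median(k,0).round(4),k.min(0).round(3),k.max(0).round(3),len(k))
    o=W[R&(z>.02)&(W[...,0]<.53)&(W[...,1]>-.24)];print('pawn',o.mean(0).round(3),o.min(0).round(3),o.max(0).round(3),len(o))
    if n=='top':
      cv2.imwrite('pics/c.png',cv2.resize(p[105:205,255:385,::-1],None,fx=6,fy=6,interpolation=2))
```

```text
top base ((555.7777099609375, -199.20953369140625), (201.1939697265625, 153.2423858642578), 83.30632781982422) 2069
house [ 0.5762 -0.2414  0.1397] [ 0.566 -0.257  0.126] [ 0.589 -0.228  0.149] 128
knob [ 0.5878 -0.14    0.0881] [ 0.579 -0.149  0.08 ] [ 0.597 -0.132  0.093] 57
pawn [ 0.496 -0.177  0.038] [ 0.481 -0.24   0.02 ] [ 0.53  -0.158  0.064] 174
scene base ((559.2939453125, -203.0178985595703), (201.58615112304688, 149.8862762451172), 83.65501403808594) 4085
house [ 0.5827 -0.2473  0.1388] [ 0.566 -0.26   0.125] [ 0.593 -0.232  0.148] 351
knob [ 0.5915 -0.1461  0.0887] [ 0.581 -0.154  0.081] [ 0.6   -0.135  0.091] 121
pawn [ 0.501 -0.185  0.038] [ 0.48 -0.2   0.02] [ 0.515 -0.163  0.061] 354
```

View pics/c.png

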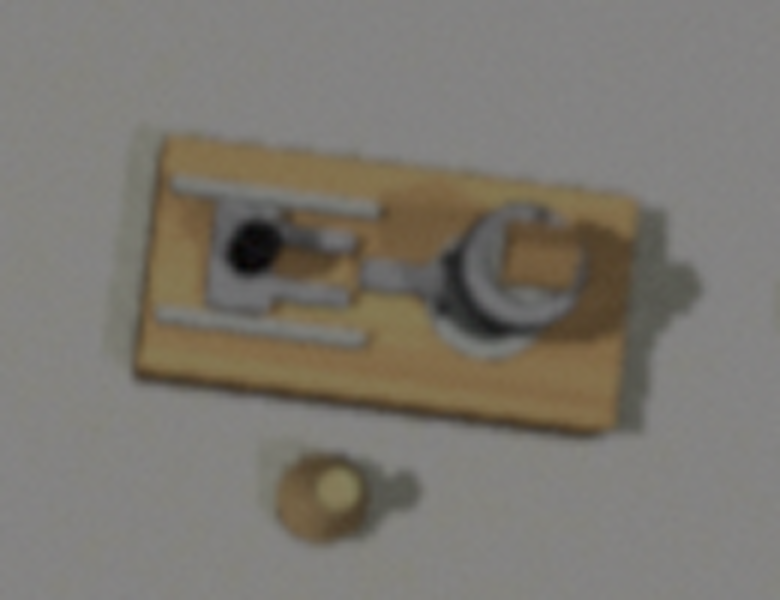

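{"op": "play_rows", "data": {"commands": [[0,0,0,0.042,-0.019,0,0.6],[0,0,0,0.042,-0.019,0,0.6],[0,0,0,0.042,-0.019,0,0.6],[0,0,0,0.042,-0.019,0,0.6],[0,0,0,0.042,-0.019,0,0.6],[0,0,0,0.042,-0.019,0,0.6],[0,0,0,0.042,-0.019,0,0.6],[0,0,0,0.042,-0.019,0,0.6],[0,0,0,0.042,-0.019,0,0.6],[0,0,0,0.042,-0.019,0,0.6],[0,0,0,0.042,-0.019,0,0.6],[0,0,0,0.042,-0.019,0,0.6]]}}

```text
clock: 1.7
position: [0.562, -0.1655, 0.2314]
eef_rot: [[0.971, 0.241, 0.0], [0.241, -0.971, -0.0], [0.0, 0.0, -1.0]]
ft_force: [-0.8, -0.4, 0.4]
gripper_width: 0.599
grasp_force: 0.0
```

{"op": "play_rows", "data": {"commands": [[0,0,-7.7,0,0,0,0.6],[0,0,-7.7,0,0,0,0.6],[0,0,-7.7,0,0,0,0.6],[0,0,-7.7,0,0,0,0.6],[0,0,-7.7,0,0,0,0.6],[0,0,-7.7,0,0,0,0.6],[0,0,-7.7,0,0,0,0.6],[0,0,-7.7,0,0,0,0.6],[0,0,-8,0,0,0,0.6],[0,0,0,0,0,0,0.6],[0,0,0,0,0,0,0.6]]}}

```text
clock: 2.8
position: [0.5606, -0.1671, 0.2313]
eef_rot: [[0.117, 0.993, -0.0], [0.993, -0.117, 0.0], [0.0, -0.0, -1.0]]
ft_force: [0.1, -0.1, -0.1]
gripper_width: 0.599
grasp_force: 0.0
```

```bash
cat > w.py <<'E'
from h import *
import sys
s,p,d=cap('wrist',sys.argv[1]);W=pts('wrist',d,s)
R0=np.array(s['eef_rot']);t=np.array(s['position']);print(s['clock'],t.round(4),R0.round(3).tolist(),np.round(s['joints'],2),s['gripper_width'],np.round(s['ft_force'],1))
R=(W[...,0]>.48)&(W[...,0]<.68)&(W[...,1]>-.34)&(W[...,1]<-.07)&(d>0.03);z=W[...,2]
def f(k,m):
    q=W[m]
    if len(q): print(k,len(q),np.median(q,0).round(4),q.min(0).round(4),q.max(0).round(4),'tool',((np.median(q,0)-t)@R0).round(4))
f('house',R&(z>.135)&(z<.15)&(W[...,1]<-.2));f('ring',R&(z>.107)&(z<.117)&(W[...,1]<-.2));f('knob',R&(z>.086)&(z<.093)&(W[...,1]>-.2))
b=W[R&(z>.036)&(z<.043)&(W[...,0]>.53)][:,:2]
if len(b): print('base',cv2.minAreaRect((b*1000).astype(np.float32)))
E
python3 w.py w1.png
```

```text
2.8 [ 0.5606 -0.1671  0.2313] [[0.117, 0.993, -0.0], [0.993, -0.117, 0.0], [0.0, -0.0, -1.0]] [-0.29  0.34  0.13  1.36  0.    1.4 ] 0.5994763683049124 [ 0.1 -0.1 -0.1]
house 793 [ 0.5767 -0.2428  0.1415] [ 0.5645 -0.259   0.135 ] [ 0.5899 -0.2311  0.1488] tool [-0.0734  0.0249  0.0897]
ring 894 [ 0.5745 -0.2324  0.1128] [ 0.552  -0.2646  0.107 ] [ 0.6002 -0.2197  0.117 ] tool [-0.0633  0.0214  0.1185]
knob 338 [ 0.5875 -0.1434  0.0898] [ 0.5783 -0.1532  0.0865] [ 0.5975 -0.1338  0.0917] tool [0.0266 0.024  0.1415]
base ((581.2850341796875, -205.174072265625), (200.58984375, 100.26307678222656), 83.92789459228516)
```

View pics/w1.png

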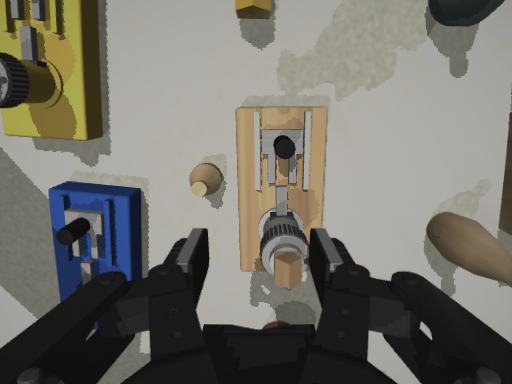

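The wrist view shows the wooden mount square between the fingers (knob at (284,147), house at (288,268)). Base size 200.6 x 100.3 mm matches; the house centre agrees with the axis at (0.577, -0.245).

{"op": "play_rows", "data": {"commands": [[0,0,0,0.013,0.012,0,0.6],[0,0,0,0.0136,0.0125,0,0.6],[0,0,0,0,0,0.04,0.6],[0,0,0,0,0,0.04,0.6],[0,0,0,0,0,0.03,0.6],[0,0,0,0,0,0.03,0.6],[0,0,0,0,0,0.02,0.6],[0,0,0,0,0,0.01,0.6],[0,0,0,0,0,0,0.6],[0,0,0,0,0,0,0.6]], "grip_force": 25}}

```text
clock: 3.85
position: [0.5889, -0.1431, 0.062]
eef_rot: [[0.113, 0.994, 0.001], [0.994, -0.113, -0.0], [0.0, 0.001, -1.0]]
ft_force: [0.2, 0.5, -0.0]
gripper_width: 0.601
grasp_force: 0.0
```

{"op": "play_rows", "data": {"commands": [[0,0,0,0,0,0,0],[0,0,0,0,0,0,0],[0,0,0,0,0,0,0],[0,0,0,0,0,0,0],[0,0,0,0,0,0,0],[0,0,0,0,0,0,0],[0,0,0,0,0,0,0],[0,0,0,0,0,0,0]], "grip_force": 25}}

```text
clock: 4.65
position: [0.5886, -0.1436, 0.0625]
eef_rot: [[0.113, 0.994, 0.002], [0.994, -0.113, -0.0], [0.0, 0.002, -1.0]]
ft_force: [-0.5, 0.4, 6.2]
gripper_width: 0.225
grasp_force: 24.3
```

{"op": "play_rows", "data": {"commands": [[0,0,0,-0.004,0,0,0],[0,0,0,-0.004,0,0,0],[0,0,0,-0.004,0,0,0],[0,0,0,-0.004,0,0,0],[0,0,0,-0.004,0,0,0],[0,0,0,0,0,0,0],[0,0,0,0,0,0,0]]}}

```text
clock: 5.35
position: [0.5864, -0.1639, 0.0624]
eef_rot: [[0.114, 0.994, 0.002], [0.994, -0.114, -0.001], [-0.001, 0.002, -1.0]]
ft_force: [0.1, -1.5, 5.9]
gripper_width: 0.225
grasp_force: 24.3
```

{"op": "play_rows", "data": {"commands": [[0,0,0,-0.002,0,0,0],[0,0,0,-0.001,0,0,0],[0,0,0,-0.001,0,0,0],[0,0,0,0,0,0,0],[0,0,0,0,0,0,0]]}}

```text
clock: 5.85
position: [0.5862, -0.1655, 0.0624]
eef_rot: [[0.112, 0.994, 0.003], [0.994, -0.112, 0.003], [0.004, 0.002, -1.0]]
ft_force: [0.2, 9.4, 6.3]
gripper_width: 0.223
grasp_force: 24.4
```

{"op": "play_rows", "data": {"commands": [[0,0,0,0.002,0,0,0],[0,0,0,0,0,0,0.8],[0,0,0,0,0,0,0.8],[0,0,0,0,0,0,0.8],[0,0,0,0,0,0,0.8],[0,0,0,0,0,0,0.8],[0,0,0,0,0,-0.03,0.8],[0,0,0,0,0,-0.05,0.8],[0,0,0,0,0,-0.05,0.8],[0,0,0,0,0,-0.04,0.8],[0,0,0,0,0,0,0.8],[0,0,0,0,0,0,0.8]]}}

```text
clock: 7.05
position: [0.5859, -0.1655, 0.2322]
eef_rot: [[0.113, 0.994, 0.002], [0.994, -0.113, -0.0], [-0.0, 0.002, -1.0]]
ft_force: [0.7, -0.2, -0.7]
gripper_width: 0.802
grasp_force: 0.0
```

```bash
python3 w.py w2.png
```

```text
7.05 [ 0.5859 -0.1655  0.2322] [[0.113, 0.994, 0.002], [0.994, -0.113, -0.0], [-0.0, 0.002, -1.0]] [-0.28  0.38  0.2   1.38  0.    1.41] 0.8023172199126516 [ 0.7 -0.2 -0.7]
house 774 [ 0.5774 -0.2427  0.1417] [ 0.5646 -0.2586  0.1351] [ 0.5897 -0.2309  0.1491] tool [-0.0777  0.0001  0.0905]
ring 932 [ 0.5792 -0.2326  0.1128] [ 0.5523 -0.2651  0.1072] [ 0.6018 -0.2199  0.117 ] tool [-0.0674  0.0006  0.1194]
knob 315 [ 0.5856 -0.1646  0.0898] [ 0.5761 -0.1748  0.0863] [ 0.595  -0.1554  0.0926] tool [ 0.0008 -0.0007  0.1424]
base ((581.1892700195312, -204.92137145996094), (199.63743591308594, 100.27115631103516), 83.91057586669922)
```

View pics/w2.png

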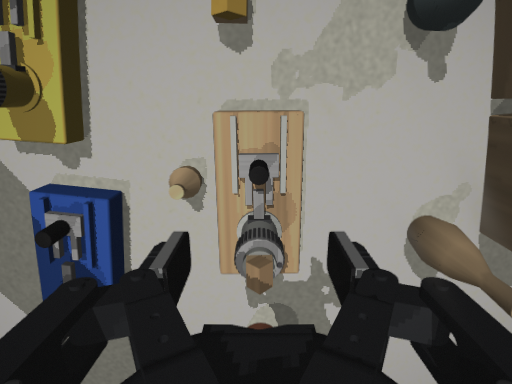

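The latch is in (knob at (258,172), fork around the arm). Now over the house axis and down to the ring.

{"op": "play_rows", "data": {"commands": [[0,0,0,-0.04,0,0,0.9],[0,0,0,-0.04,0,0,0.9],[0,0,0,0,0,0,0.9],[0,0,0,0,0,0,0.9],[0,0,0,0,0,0.04,0.9],[0,0,0,0,0,0.03,0.9],[0,0,0,0,0,0.03,0.9],[0,0,0,0,0,0.02,0.9],[0,0,0,0,0,0.02,0.9],[0,0,0,0,0,0.009,0.9],[0,0,0,0,0,0,0.9],[0,0,0,0,0,0,0.9]], "grip_force": 30}}

```text
clock: 8.3
position: [0.5767, -0.2443, 0.0827]
eef_rot: [[0.112, 0.994, 0.0], [0.994, -0.112, 0.0], [0.0, 0.0, -1.0]]
ft_force: [0.0, 0.6, 0.2]
gripper_width: 0.897
grasp_force: 0.0
```

{"op": "play_rows", "data": {"commands": [[0,0,0,0,0,0,0.3],[0,0,0,0,0,0,0.3],[0,0,0,0,0,0,0.3],[0,0,0,0,0,0,0.3],[0,0,0,0,0,0,0.3],[0,0,0,0,0,0,0.3],[0,0,0,0,0,0,0.3],[0,0,0,0,0,0,0.3]], "grip_force": 30}}

```text
clock: 9.1
position: [0.5776, -0.245, 0.0837]
eef_rot: [[0.113, 0.994, 0.003], [0.994, -0.113, -0.001], [-0.0, 0.003, -1.0]]
ft_force: [3.2, 0.8, 6.2]
gripper_width: 0.572
grasp_force: 31.3
```

{"op": "play_rows", "data": {"commands": [[0,0,0,0,0,0,0.3],[0,0,0,0,0,0,0.3],[0,0,0,0,0,0,0.3],[0,0,3,0,0,0,0.3],[0,0,4,0,0,0,0.3],[0,0,4,0,0,0,0.3],[0,0,4,0,0,0,0.3],[0,0,4,0,0,0,0.3],[0,0,4,0,0,0,0.3],[0,0,4,0,0,0,0.3],[0,0,4,0,0,0,0.3],[0,0,4,0,0,0,0.3]], "grip_force": 60}}

```text
clock: 10.3
position: [0.577, -0.2447, 0.0838]
eef_rot: [[0.664, 0.748, 0.002], [0.748, -0.664, -0.0], [0.001, 0.002, -1.0]]
ft_force: [-0.9, 2.6, 9.3]
gripper_width: 0.567
grasp_force: 60.6
```

```bash
python3 -c "
from h import *
s=env.observe();print(s['torque'],s['ft_force'],s['joints'])"
```

```text
[0.33941348 0.15229595 0.26355856] [-0.91612216  2.56431725  9.27796737] [-4.01392364e-01  4.87071109e-01 -2.28254755e-02  1.05899317e+00
  5.04421824e-04  1.89585938e+00]
```

{"op": "play_rows", "data": {"commands": [[0,0,3,0,0,0,0.3],[0,0,3,0,0,0,0.3],[0,0,3,0,0,0,0.3],[0,0,2,0,0,0,0.3],[0,0,0,0,0,0,0.3]]}}

```text
clock: 10.8
position: [0.5769, -0.2446, 0.0838]
eef_rot: [[0.794, 0.608, 0.002], [0.608, -0.794, -0.0], [0.001, 0.001, -1.0]]
ft_force: [-0.6, 2.9, 8.5]
gripper_width: 0.569
grasp_force: 60.6
```

```bash
python3 -c "
from h import *
s=env.observe();print(s['torque'],s['ft_force'],s['eef_rot'])"
```

```text
[0.50642203 0.25366112 0.07794718] [-0.60818531  2.86616155  8.45733666] [[ 7.93750623e-01  6.08240550e-01  1.83901654e-03]
 [ 6.08241639e-01 -7.93751918e-01 -4.19908163e-05]
 [ 1.43418239e-03  1.15189667e-03 -9.99998308e-01]]
```

{"op": "play_rows", "data": {"commands": [[0,0,3,0,0,0,0.3],[0,0,3,0,0,0,0.3],[0,0,2,0,0,0,0.3]]}}

```text
clock: 11.1
position: [0.5764, -0.2444, 0.0837]
eef_rot: [[0.87, 0.493, 0.001], [0.493, -0.87, -0.0], [0.001, 0.0, -1.0]]
ft_force: [-3.8, 2.1, 11.1]
gripper_width: 0.57
grasp_force: 60.7
```

```bash
python3 -c "
from h import *
s=env.observe();r=s['eef_rot'];print(s['torque'],s['ft_force'],np.degrees(np.arctan2(r[1][0],r[0][0])))"
```

```text
[0.40553299 0.72280972 2.57104736] [-3.84877099  2.057939   11.14556666] 29.558428965879013
```

Moment jumped to 2.6 N m: the stop. Hold briefly, ease off, release, lift.

{"op": "play_rows", "data": {"commands": [[0,0,0.5,0,0,0,0.3],[0,0,0,0,0,0,0.3],[0,0,0,0,0,0,0.3]]}}

```text
clock: 11.4
position: [0.576, -0.2447, 0.0837]
eef_rot: [[0.874, 0.487, -0.0], [0.487, -0.874, -0.001], [-0.0, 0.0, -1.0]]
ft_force: [-4.9, 0.9, 11.4]
gripper_width: 0.568
grasp_force: 61.0
```

```bash
python3 -c "
from h import *
s=env.observe();r=s['eef_rot'];print(s['torque'],s['ft_force'],np.degrees(np.arctan2(r[1][0],r[0][0])))"
```

```text
[0.21977285 1.07648763 1.54404694] [-4.90326315  0.92098516 11.39427624] 29.128295510941093
```

{"op": "play_rows", "data": {"commands": [[0,0,-1,0,0,0,0.3],[0,0,0,0,0,0,0.9],[0,0,0,0,0,0,0.9],[0,0,0,0,0,0,0.9],[0,0,0,0,0,0,0.9],[0,0,0,0,0,0,0.9],[0,0,0,0,0,-0.03,0.9],[0,0,0,0,0,-0.05,0.9],[0,0,0,0,0,-0.05,0.9],[0,0,0,0.04,-0.02,-0.02,0.9],[0,0,0,0.03,-0.04,0,0.9],[0,0,0,0,0,0,0.9]]}}

```text
clock: 12.6
position: [0.6082, -0.1532, 0.2332]
eef_rot: [[0.864, 0.504, 0.002], [0.504, -0.864, 0.001], [0.002, -0.0, -1.0]]
ft_force: [-1.2, -0.9, 0.4]
gripper_width: 0.899
grasp_force: 0.0
```

```bash
python3 w.py w3.png
```

```text
12.6 [ 0.6082 -0.1532  0.2332] [[0.864, 0.504, 0.002], [0.504, -0.864, 0.001], [0.002, -0.0, -1.0]] [-0.25  0.42  0.25  1.41  0.    2.37] 0.898829768515292 [-1.2 -0.9  0.4]
house 578 [ 0.5782 -0.2399  0.142 ] [ 0.564  -0.2571  0.1352] [ 0.5903 -0.2305  0.1491] tool [-0.0698  0.0598  0.0911]
ring 737 [ 0.584  -0.2309  0.1127] [ 0.5523 -0.2519  0.107 ] [ 0.602  -0.2197  0.117 ] tool [-0.0604  0.0549  0.1203]
knob 296 [ 0.5862 -0.1649  0.0898] [ 0.5764 -0.1745  0.0861] [ 0.5954 -0.1556  0.0919] tool [-0.0253 -0.0009  0.1433]
base ((581.3052368164062, -205.08062744140625), (199.9600372314453, 100.03970336914062), 83.89681243896484)
```

View pics/w3.png

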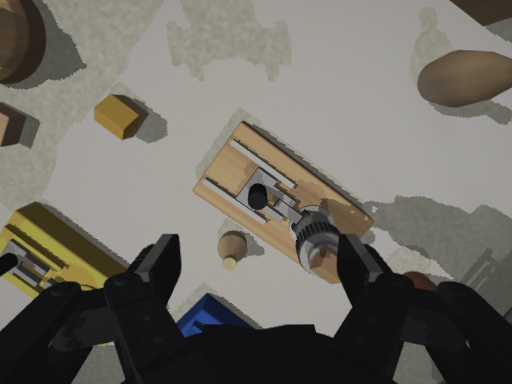

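The wrist picture shows the latch still in (knob at (257,195), fork on the arm). The house is still square with the base at (320,255), and the gripper is clear of everything.

```bash
python3 -c "
from h import *
print(env.job_done())"
```

```text
the job is handed in; nothing more can be done
None
```

I pushed the latch fully in, turned the ring clockwise to its stop and handed the job in at about 13 s. In the last picture the latch was in, the house hadn't turned and the gripper was clear. That the ring is at its stop I take from the jump in turning moment from 0.26 to 2.6 N m. No verdict came back.

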